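Find the hidden catch of the medicine case and open its tray

TASK

The yellow tray of the blue medicine case is held shut by a concealed catch: a plate of the same grey, barely sunk in the grey panel along the case's top. Feel along the panel with light presses of the fingertips, press the catch so that the tray springs ajar, then hook the fingertips inside the tray behind its front and draw it fully out, never touching the outer face of its front. Let go and finish clear, with the blister strip lying in the tray, never lifted, and everything else left where it stands.

Things in the scene. Friction and masses are not known exactly. Their poses are not given: they have to be found in the camera images.
- case: Blue medicine case fixed on the cabinet, 200 (x) x 270 (y) x 70 mm high; origin at the centre of its underside, x axis from its front to its back (the front faces the robot, turned up to 13 degrees), y to its left, z up. Flush in its top lies a grey panel 54 mm (x) x 230 mm (y), centred at case x = -45 mm, y = 0. The catch is in the panel; the yellow tray slides out of the front.
- panel_mid (a point): Centre of the grey panel's top surface, 70 mm above the cabinet top; axes as the case's. The panel is a row of five equal sections, each 46 mm along y, centres at y = -92, -46, 0, 46, 92 mm from here. One of them, any of the five, has the catch plate in its middle; the other four are rigid blanks.
- catch (a joint): How far the catch plate is pressed down, m: 0 free, 0.005 fully down. Plate 43 (x) x 39 mm (y) in an opening 44 x 40 mm, its top 1.5 mm below the panel's, same grey; it springs back (about 2 N to start it, 4 N fully down). The tray is released when it is about 0.003 down. Which section it is in is not told; the rest of the panel is rigid.
- tray (a joint): How far the yellow tray has slid out of the case's front, along case -x, m: 0 shut and latched, 0.125 at its stop. When the catch is pressed a spring pushes it out to about 0.05 to 0.06, where it rests unlatched; from there it slides with about 1 N of friction plus 1 N per 0.1 m/s, and stays where it is left.
- tray_front (a point): Middle of the top edge of the tray's front, on its inner side; moves with the tray, axes as the case's; at case x = -94 mm, y = 0, z = 58 mm when shut. Behind it (+x) the part of the tray outside the case is open from above: inner width 228 mm, floor at z = 12 mm, side walls up to z = 38 mm. The front is 242 mm wide and, with its facing, 9 mm thick.
- tray_floor (a point): Centre of the tray's inner floor (inside 172 mm along x, 228 mm along y), 12 mm above the cabinet top; moves with the tray, axes as the case's. At case x = -10 mm when shut.
- tray_face (a point): Centre of the yellow outer face of the tray's front (242 mm wide, z = 10 to 54 mm, with a blank label holder), 9 mm in front of the inner side; moves with the tray, axes as the case's. At case x = -103 mm, z = 32 mm when shut. This outer face is not to be touched.
- strip: Dark red blister strip, 59 x 120 x 5 mm, loose on the tray's floor about its middle, long side along the case's y, its near edge at least 40 mm behind the tray's front; hidden while the tray is shut. Origin at the centre of its underside.
- dose_cup: Small clear dose cup, 40 mm wide, 42 mm high, loose on the rear part of the case's top, its near side at least 50 mm behind the rear edge of the grey panel. Origin at the centre of its underside.
- vial: Orange pill vial with white cap, 47 mm wide, 118 mm high, loose, standing right of the case. Origin at its foot.
- bottle: White tablet bottle, 60 mm wide, 105 mm high, loose, standing right of the case. Origin at its foot.
- mug: Grey-white mug with a spoon, 94 mm wide, 149 mm high with the spoon, loose, standing left of the case. Origin at its foot.
- thermometer: Dark digital thermometer, 21 x 128 x 12 mm, loose, lying left in front of the case. Origin at the centre of its underside.
Mind the look-alikes: they are no part of the job. Leave any purple look-alike of the vial alone.

How it is judged:
On the way, in this order (a step that is already met when the one before it is completed fails the run):
1. the catch plate is pressed down at least 2 mm, with the tray still shut (value of joint catch above 0.002 m and value of joint tray below 0.02 m).
2. the tray has sprung ajar, at least 40 mm (value of joint tray above 0.04 m), for 0.1 s.
3. the tray is drawn out at least 105 mm (value of joint tray above 0.105 m), for 0.2 s.
At the end, for the whole second after the job is handed in: The tray stands out at least 105 mm and is at rest, the catch is back up within 1 mm, the blister strip lies still on the tray floor (within 60 mm in x, 80 mm in y of its centre), and cup, vial, bottle, mug and thermometer are upright within 20 mm of where they stood (value of joint tray above 0.105 m and velocity of joint tray below 0.005 m/s and value of joint catch below 0.001 m and height (world z) of strip below 0.025 m and x of strip in the frame of tray_floor between -0.06 and 0.06 m and y of strip in the frame of tray_floor between -0.08 and 0.08 m and linear speed of strip below 0.01 m/s and distance of each of dose_cup, vial, bottle, mug, thermometer from where it was at the start of the episode below 0.02 m and angle between each of dose_cup, vial, bottle, mug, thermometer's own z axis and vertical below 0.2 rad); the robot touches nothing.
It fails at once if the fingers press on anything with more than 45 N (contact force between the fingers and anything else above 45 N).
It fails at once if the outer face of the tray's front is touched (pinched or pushed) with more than 1 N (contact force between the arm and tray_c5 above 1 N).
It fails at once if the blister strip is lifted off the tray's floor by more than 20 mm (height (world z) of strip above 0.032 m).
It fails at once if the dose cup or a bystander on the cabinet is lifted more than 15 mm (height (world z) of dose_cup above 0.085 m or height (world z) of any of vial, bottle, mug, thermometer above 0.015 m).
It fails at once if a bystander is shifted more than 20 mm or tipped (distance of any of dose_cup, vial, bottle, mug, thermometer from where it was at the start of the episode above 0.02 m or angle between any of dose_cup, vial, bottle, mug, thermometer's own z axis and vertical above 0.35 rad).
It also fails if it takes over 54 s, if anything falls off the work surface, if the arm or the gripper's body presses on something with over 40 N, if the wrist force passes 120 N, or if a joint passes its speed limit or range.

ROBOT

A 6-joint arm with a two-finger parallel gripper is mounted at the origin on a cart in front of the work surface, level with it; the furniture and walls round the work are solid. World frame = base frame: x ahead of the robot, y to its left, z up, the work surface at z = 0. Lengths are in m, angles in rad, forces in N, time in s.
With the tool pointing down it reaches from about 0.3 to 0.95 m from the base axis. Payload 3.1 kg.
Tool frame: the origin (TCP) lies at the very end of the fingers, on their centre line; the grasp point (between the pads) lies 19 mm behind it; z points along the fingers, y is the line along which they close (so a half turn about z gives the same grasp; the last joint's range is limited). The gripper opens to 85 mm and grips with 20 to 120 N. Pads are 22 mm wide; open, the fingers measure 114 mm over their backs; the gripper's body (76 mm by 85 mm) begins 54 mm behind the grasp point. The pads swing forward as they close: fully open they stand 13 mm farther back than shut.
Start: joints at [-1.312, 0.308, 1.634, -0, 1.2, -0.07], TCP at [0.202, -0.592, 0.231] pointing down, gripper open.
Joint ranges: [-3.06, 3.06], [-0.79, 1.96], [0.05, 2.63], [-1.19, 4.34], [0.05, 2.64], [-2.94, 2.94]. Speed limits (rad/s): [2.79, 2.79, 3.14, 3.14, 3.14, 3.14].

INTERFACE

Orientations are given as a unit quaternion [w, x, y, z].
In Python, from cell import telemetry, viewer, workorder gives the robot as it stands.
- The arm moves only by the tool step_arm, never from a script. Its argument "plan" is a list of rows, each an object of numbers: "x", "y", "z": the shift along the tool's x, y, z in cm; "turn": the turn about the tool's z in degrees. A call has 1 to 12 rows; each row is the pose to reach, as a shift and turn from the pose commanded when the call began, along the tool's axes at that moment; what a row does not reach only later rows make up. A row lasts 1/8 s, in which the tool goes at most 62.5 mm and 10.7 degrees, less where a joint would pass 70% of its speed; a pose out of reach is approached as far as the arm can. A call with a gripper value outside its range is refused whole. "jaw" is the closure, from 0 (fully open) to 1 (shut), set as the call begins (left out, the last holds). The fingers move at their own pace and stop on an object; the grip force is fixed at half the most. Time passes only in rows, so rows that repeat a pose let the fingers close. It gives the time, the measured TCP pose, the force, the opening and the grip force at its end, in the units of the state.
- telemetry.get_obs(): the state, without advancing time (a new reading comes with each control period).
- viewer.capture(name): name is "scene" or "side" or "wrist"; returns the picture (420x560x3 uint8, red, green, blue); there is no depth.
- viewer.camera_params(name): a dict with "camera_matrix" (3x3 intrinsics, pixels), "R" (3x3) and "t" (3): a world point X has camera coordinates R X + t. Camera axes: x right, y down, z forward; pixel columns grow to the right and rows downward; lengths in m; the calibration is good to about 2 mm. A picture is of the moment at which its call begins: read the wrist's pose just before it. camera_params takes no time and is no camera call; for the wrist camera it gives the pose at the moment of the call.
- workorder.job_done(): hands the job in; it is judged then, once.
The state is a dict: "time": time; "joint_pos": joint angles; "joint_vel": joint speeds; "joint_efforts": joint torques, N m; "tcp_pos": TCP position; "eef_rot": TCP orientation; "wrist_force": force on the tool from outside, world axes, zero at the start; "moment": the same for the moment, N m; "gripper_width": finger opening in m; "finger_force": force on a finger pad.
Only numpy, scipy, OpenCV 4.12 (cv2) and the standard library are available. Lean on these libraries where they do the work, as an engineer would, in place of code of your own. Each camera call takes 0.05 s, during which the arm holds its last target. There are 200 camera calls.

## Working session

There is one attempt and no reset: what is moved stays moved. The work goes in short steps, Python scripts to look and compute and a tool call to move; the robot and the scene stay as the last step left them, time stands still between calls to the robot, and variables do not carry over. Pictures are saved under pics/ and viewed, at most 10 in all, crops included, and the job is handed in when it is done.

Besides the shell and the picture viewer there is one more tool, called after "Call:" as name(argument=value, ...) on one line, values as JSON. step_arm: Moves the arm, as the interface text tells. Its arguments: {"type":"object","properties":{"plan":{"type":"array","items":{"type":"object","properties":{"x":{"type":"number"},"y":{"type":"number"},"z":{"type":"number"},"turn":{"type":"number"}}}},"jaw":{"type":"number"}},"required":["plan"]}

```bash
mkdir -p pics; cat > h.py <<'E'
import numpy as np, cv2
from cell import telemetry, viewer, workorder
def snap(n,f):
    p=viewer.camera_params(n); im=viewer.capture(n); cv2.imwrite('pics/'+f,im[:,:,::-1]); return im,p
def ray(p,u,v,z):
    K,R,t=[np.array(p[k],float) for k in('camera_matrix','R','t')]
    c=-R.T@t; d=R.T@np.linalg.inv(K)@np.array([u,v,1.]); return c+d*(z-c[2])/d[2]
def pix(p,X):
    K,R,t=[np.array(p[k],float) for k in('camera_matrix','R','t')]
    q=K@(R@np.array(X)+t); return q[:2]/q[2]
E
python3 - <<'E'
from h import *
o=telemetry.get_obs(); print(o['tcp_pos'],o['eef_rot'],o['time'])
a,p=snap('scene','a.png'); b,q=snap('side','b.png')
cv2.imwrite('pics/ab.png',cv2.resize(np.vstack([a,b])[:,:,::-1],(400,600)))
for m in(p,q):print(np.round(-np.array(m['R']).T@np.array(m['t']),3))
E
```

```text
[ 0.20155267 -0.59071721  0.23002026] [-1.17312143e-03  9.86520227e-01  1.63635125e-01 -1.09103083e-04] 0.0
[-0.056  0.585  0.701]
[0.811 0.688 1.354]
```

View pics/a.png

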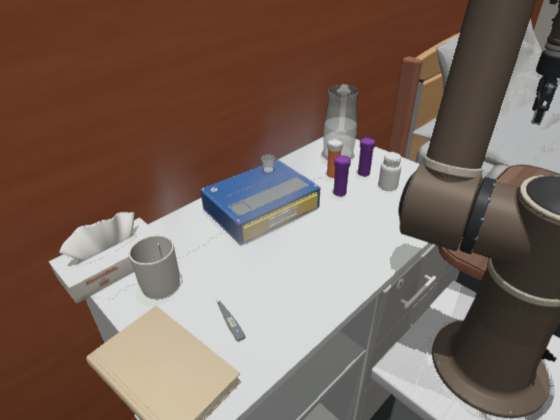

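View pics/b.png

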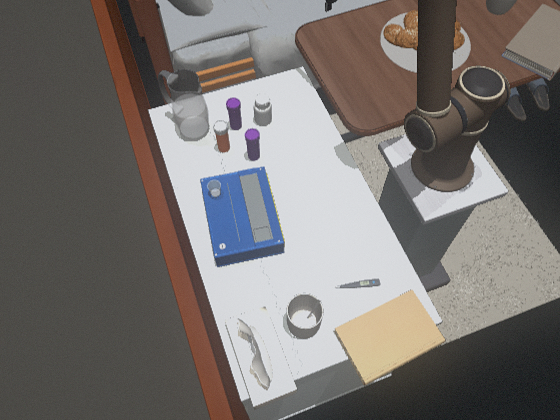

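The scene picture shows the case around (260,198), with the grey panel near its front. In the side picture the panel runs from (250,178) to (263,240), and a section near its left end, about (262,235), looks different. Next I measure the panel outline and enlarge it.

```bash
python3 - <<'E'
from h import *
b=cv2.imread('pics/b.png'); a=cv2.imread('pics/a.png'); q=viewer.camera_params('side');p=viewer.camera_params('scene')
h=cv2.cvtColor(b,cv2.COLOR_BGR2HSV)
m=cv2.inRange(h,(105,120,40),(125,255,255)); m[:160]=0;m[270:]=0;m[:,:195]=0;m[:,290:]=0
cs,_=cv2.findContours(m,cv2.RETR_CCOMP,cv2.CHAIN_APPROX_NONE)
hull=cv2.convexHull(max(cs,key=cv2.contourArea))
fill=np.zeros_like(m);cv2.fillPoly(fill,[hull],255)
g=cv2.morphologyEx(fill&~m,cv2.MORPH_OPEN,np.ones((3,3)))
cs,_=cv2.findContours(g,cv2.RETR_EXTERNAL,cv2.CHAIN_APPROX_NONE)
c=max(cs,key=cv2.contourArea).reshape(-1,2)
W=np.array([ray(q,u,v,.07)[:2] for u,v in c],np.float32)
r=cv2.minAreaRect(W); print('panel',r,cv2.boxPoints(r))
H=np.array([ray(q,u,v,.07)[:2] for u,v in hull.reshape(-1,2)],np.float32);print('case',cv2.minAreaRect(H))
A=cv2.resize(a[155:245,195:330],(800,533),interpolation=cv2.INTER_CUBIC)
B=cv2.rotate(b[165:265,225:285],cv2.ROTATE_90_CLOCKWISE);B=cv2.resize(B,(800,480),interpolation=cv2.INTER_CUBIC)
o=np.vstack([A,B]);cv2.imwrite('pics/c.png',cv2.resize(o,(474,600)))
# jaw-safe: bystanders
print(np.array([ray(p,334,172,0),ray(p,341,190,0),ray(p,389,185,0),ray(q,214,188,.112),ray(q,234,155,0),ray(q,360,284,0)]).round(3))
E
```

```text
panel ((0.6270102858543396, -0.030699804425239563), (0.23321086168289185, 0.056594640016555786), 82.41664123535156) [[ 0.5835722  -0.14255103]
 [ 0.63967186 -0.15001975]
 [ 0.67044836  0.08115143]
 [ 0.6143487   0.08862014]]
case ((0.6720334887504578, -0.03514741361141205), (0.2664991021156311, 0.19616001844406128), 82.4768295288086)
[[ 0.644 -0.334  0.   ]
 [ 0.563 -0.268  0.   ]
 [ 0.475 -0.392  0.   ]
 [ 0.725 -0.107  0.112]
 [ 0.618 -0.277  0.   ]
 [ 0.422  0.277  0.   ]]
```

View pics/c.png

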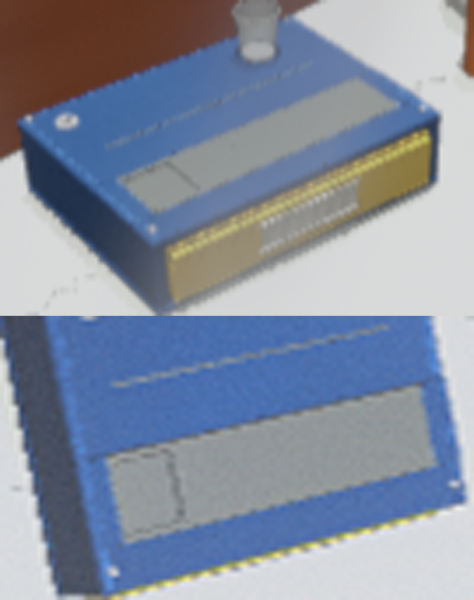

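The enlarged view shows a thin outline around the leftmost section of the panel (crop about (145,490)), so the likely catch is at y = +92 mm, which is world (0.639, 0.060). The case yaw is about -7.6°. I'll shut the fingers and move above that point.

Call:
step_arm(plan=[{"x": 62.4, "y": -47.6, "z": 0, "turn": 26.4}, {"x": 62.4, "y": -47.6, "z": 0, "turn": 26.4}, {"x": 62.4, "y": -47.6, "z": 0, "turn": 26.4}, {"x": 62.4, "y": -47.6, "z": 0, "turn": 26.4}, {"x": 62.4, "y": -47.6, "z": 0, "turn": 26.4}, {"x": 62.4, "y": -47.6, "z": 0, "turn": 26.4}, {"x": 62.4, "y": -47.6, "z": 0, "turn": 26.4}, {"x": 62.4, "y": -47.6, "z": 0, "turn": 26.4}, {"x": 62.4, "y": -47.6, "z": 4, "turn": 26.4}, {"x": 62.4, "y": -47.6, "z": 4, "turn": 26.4}, {"x": 62.4, "y": -47.6, "z": 4, "turn": 26.4}, {"x": 62.4, "y": -47.6, "z": 4, "turn": 26.4}], jaw=1)

```text
time: 1.6
tcp_pos: [0.6181, 0.0308, 0.1958]
eef_rot: [0.0, 0.998, -0.066, -0.0]
wrist_force: [-0.3, -0.3, 1.3]
gripper_width: -0.0
finger_force: 0.0
```

```bash
python3 - <<'E'
from h import *
viewer.capture('side')
o=telemetry.get_obs(); print(o['tcp_pos'],o['eef_rot'],o['time'])
w,p=snap('wrist','w.png')
for y in(-.115,.069,.115):
  for x in(-.027,.027):
    X=[.627+.991*x+.132*y,-.031-.132*x+.991*y,.07]; u=pix(p,X); print(X,u.round(0)); cv2.circle(w,tuple(int(k) for k in u),3,(255,0,0),1)
cv2.imwrite('pics/w2.png',w[:,:,::-1])
E
```

```text
[0.62142109 0.03770939 0.1945835 ] [-0.00316666  0.9979207  -0.06436279  0.00129831] 1.65
[0.585063, -0.141401, 0.07] [489. 218.]
[0.6385770000000001, -0.14852900000000002, 0.07] [502. 155.]
[0.609351, 0.04094300000000001, 0.07] [276. 217.]
[0.662865, 0.03381500000000001, 0.07] [276. 154.]
[0.6154229999999999, 0.08652900000000001, 0.07] [223. 217.]
[0.668937, 0.07940100000000001, 0.07] [220. 154.]
```

View pics/w2.png

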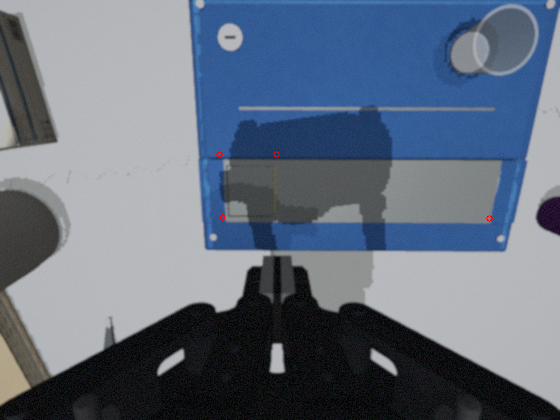

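The wrist view shows the plate outline at the left end of the panel, roughly (228..275, 165..217). My projected corners sit about 5 px high, because the arm was still moving. I'll let it settle and measure again.

Call:
step_arm(plan=[{"x": 0}, {"x": 0}, {"x": 0}])

```text
invalid input at $.plan[0]: expected keys x, y, z, turn
```

```bash
python3 - <<'E'
from h import *
o=telemetry.get_obs(); print(o['tcp_pos'],o['eef_rot'],o['wrist_force'])
w,p=snap('wrist','x.png')
h=cv2.cvtColor(w,cv2.COLOR_RGB2HSV)
m=cv2.inRange(h,(0,0,20),(180,90,255)); 
blue=cv2.inRange(h,(105,120,20),(125,255,255))
cs,_=cv2.findContours(blue,cv2.RETR_EXTERNAL,cv2.CHAIN_APPROX_NONE);c=max(cs,key=cv2.contourArea)
f=np.zeros_like(m);cv2.fillPoly(f,[c],255);g=cv2.morphologyEx(f&~blue,cv2.MORPH_OPEN,np.ones((9,9)))
cs,_=cv2.findContours(g,cv2.RETR_EXTERNAL,cv2.CHAIN_APPROX_NONE)
for c in cs:
  if cv2.contourArea(c)>3000:
    W=np.array([ray(p,u,v,.07)[:2] for u,v in c.reshape(-1,2)],np.float32);r=cv2.minAreaRect(W);print(cv2.boundingRect(c),r)
cv2.imwrite('pics/x2.png',cv2.resize(w[130:270,190:330],(600,600))[:,:,::-1])
E
```

```text
[0.61907486 0.03432004 0.19469221] [-1.18097548e-03  9.98000191e-01 -6.31985530e-02 -4.08835100e-04] [-1.01413674 -0.4435782   0.06254526]
(217, 156, 281, 66) ((0.6230219602584839, -0.032160595059394836), (0.2312895804643631, 0.05565766617655754), 82.29523468017578)
```

View pics/x2.png

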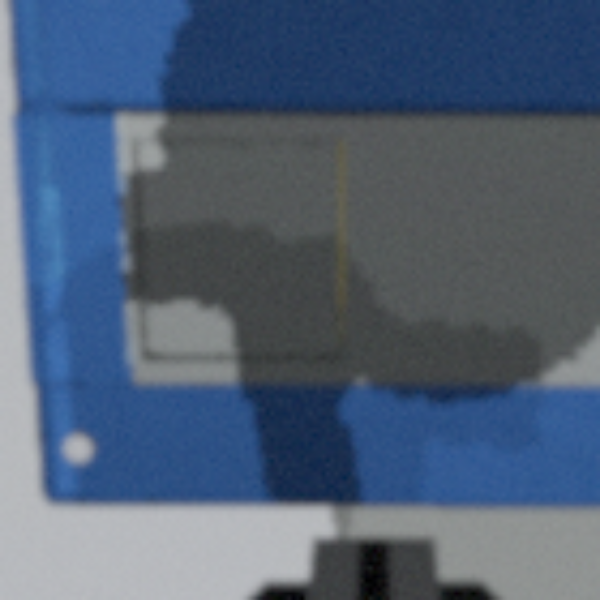

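The plate outline is clear in the crop, from (140,140) to (345,355). Its centre is at full-image (246,188), i.e. world (0.636, 0.060), which agrees with the first measurement. Moving above it.

Call:
step_arm(plan=[{"x": 1.4, "y": -2.8, "z": 0, "turn": 0}, {"x": 1.4, "y": -2.8, "z": 5, "turn": 0}, {"x": 1.4, "y": -2.8, "z": 9, "turn": 0}, {"x": 1.4, "y": -2.8, "z": 11.5, "turn": 0}, {"x": 1.4, "y": -2.8, "z": 11.5, "turn": 0}, {"x": 1.4, "y": -2.8, "z": 11.5, "turn": 0}])

```text
time: 2.5
tcp_pos: [0.6357, 0.054, 0.0828]
eef_rot: [0.0, 0.998, -0.066, 0.001]
wrist_force: [-0.4, 0.2, 1.1]
gripper_width: -0.0003
finger_force: 0.0
```

Call:
step_arm(plan=[{"x": 0, "y": -0.5, "z": 0.3, "turn": 0}, {"x": 0, "y": -0.5, "z": 0.7, "turn": 0}, {"x": 0, "y": -0.5, "z": 1.0, "turn": 0}, {"x": 0, "y": -0.5, "z": 1.2, "turn": 0}, {"x": 0, "y": -0.5, "z": 1.2, "turn": 0}])

```text
time: 3.12
tcp_pos: [0.6355, 0.0598, 0.0692]
eef_rot: [0.0, 0.998, -0.066, -0.0]
wrist_force: [0.0, 0.2, 0.5]
gripper_width: 0.0004
finger_force: 0.0
```

Call:
step_arm(plan=[{"x": 0, "y": 0, "z": 0.15, "turn": 0}, {"x": 0, "y": 0, "z": 0.25, "turn": 0}, {"x": 0, "y": 0, "z": 0.25, "turn": 0}])

```text
time: 3.5
tcp_pos: [0.636, 0.0598, 0.0675]
eef_rot: [-0.0, 0.998, -0.066, 0.0]
wrist_force: [-0.6, -0.1, 3.4]
gripper_width: 0.0001
finger_force: 1.7
```

The light touch gives 3.4 N at 1 mm below the plate's top. That is the springy plate, so I press it further.

Call:
step_arm(plan=[{"x": 0, "y": 0, "z": 0.15, "turn": 0}, {"x": 0, "y": 0, "z": 0.3, "turn": 0}, {"x": 0, "y": 0, "z": 0.38, "turn": 0}, {"x": 0, "y": 0, "z": 0.38, "turn": 0}, {"x": 0, "y": 0, "z": 0.38, "turn": 0}])

```text
time: 4.12
tcp_pos: [0.636, 0.0598, 0.0636]
eef_rot: [-0.0, 0.998, -0.066, 0.0]
wrist_force: [-1.4, -1.2, 4.7]
gripper_width: 0.0003
finger_force: 2.6
```

```bash
python3 - <<'E'
from h import *
a,p=snap('scene','d.png')
cv2.imwrite('pics/d2.png',cv2.resize(a[130:290,170:370],(600,480))[:,:,::-1])
E
```

```text
(no output)
```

View pics/d2.png

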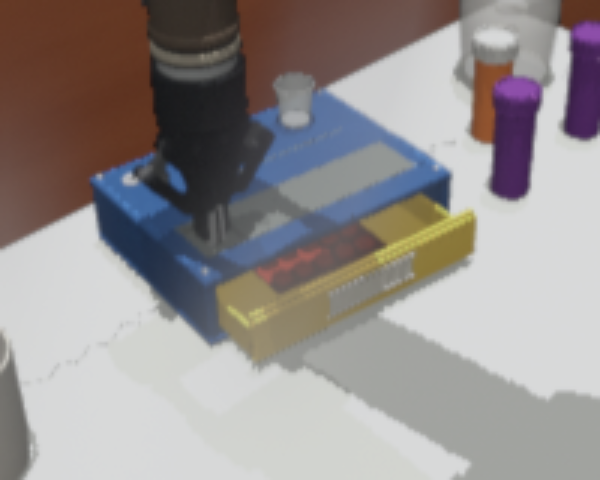

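The tray has sprung ajar; in the crop its front runs from (255,345) to (475,240), and the red strip shows inside at (320,255). Now I lift off and move over the opening.

Call:
step_arm(plan=[{"x": 0, "y": 0, "z": -2, "turn": 0}, {"x": 0, "y": 0, "z": -6, "turn": 0}, {"x": -3, "y": 3.5, "z": -9, "turn": 0}, {"x": -6, "y": 7, "z": -9, "turn": 0}, {"x": -7.9, "y": 9.2, "z": -9, "turn": 0}, {"x": -7.9, "y": 9.2, "z": -9, "turn": 0}, {"x": -7.9, "y": 9.2, "z": -9, "turn": 0}, {"x": -7.9, "y": 9.2, "z": -9, "turn": 0}])

```text
time: 5.18
tcp_pos: [0.5464, -0.0204, 0.1536]
eef_rot: [-0.0, 0.998, -0.066, 0.001]
wrist_force: [-0.3, 0.5, 0.1]
gripper_width: -0.0002
finger_force: 0.0
```

```bash
python3 - <<'E'
from h import *
o=telemetry.get_obs();print(o['tcp_pos'])
c=np.array([.6686,-.0375]);ex=np.array([.991,-.134]);ey=np.array([.134,.991])
a,p=snap('scene','e.png'); w,q=snap('side','f.png')
for im,P in((a,p),(w,q)):
  h=cv2.cvtColor(im,cv2.COLOR_RGB2HSV); m=cv2.inRange(h,(20,110,60),(35,255,255))
  n,l,s,_=cv2.connectedComponentsWithStats(m); print(s[s[:,4]>60][1:])
  C=[pix(P,[*(c+ex*x+ey*y),z]) for x in(-.144,-.153) for y in(-.121,.121) for z in(.058,)]; print(np.round(C))
A=cv2.resize(a[170:260,230:350],(600,450));B=cv2.resize(w[160:280,210:330],(450,450))
cv2.imwrite('pics/g.png',cv2.resize(np.hstack([A,B]),(800,343))[:,:,::-1])
# tray front inner edge in side view: yellow pixels at z=.058
ys,xs=np.nonzero(cv2.inRange(cv2.cvtColor(w,cv2.COLOR_RGB2HSV),(20,80,60),(35,255,255))[160:280,200:330])
X=np.array([ex@(ray(q,u+200,v+160,.058)[:2]-c) for u,v in zip(xs,ys)]);Y=np.array([ey@(ray(q,u+200,v+160,.058)[:2]-c) for u,v in zip(xs,ys)])
for y in(-.1,-.07,.07,.1): print(y,np.sort(X[abs(Y-y)<.012])[:40].round(3))
E
```

```text
[ 0.54640846 -0.02042585  0.15357741]
[[290 195  40  38 701]]
[[328. 199.]
 [253. 235.]
 [330. 201.]
 [255. 237.]]
[[267 175  32  68 875]
 [286 188  17  50 132]]
[[280. 168.]
 [299. 237.]
 [283. 168.]
 [302. 236.]]
-0.1 [-0.125 -0.124 -0.124 -0.123 -0.122 -0.121 -0.121 -0.12  -0.119 -0.118
 -0.118 -0.117 -0.116 -0.115 -0.115 -0.114 -0.113 -0.112 -0.112 -0.111
 -0.11  -0.109 -0.109 -0.108 -0.107 -0.106 -0.106 -0.105 -0.104 -0.103
 -0.103 -0.102 -0.101 -0.1   -0.1   -0.099]
-0.07 [-0.126 -0.125 -0.125 -0.124 -0.124 -0.123 -0.123 -0.123 -0.122 -0.122
 -0.122 -0.121 -0.12  -0.12  -0.12  -0.119 -0.119 -0.119 -0.118 -0.117
 -0.117 -0.116 -0.116 -0.116 -0.115 -0.114 -0.114 -0.113 -0.113 -0.113
 -0.112 -0.111 -0.111 -0.11  -0.11  -0.11  -0.109 -0.109 -0.108 -0.108]
0.07 [-0.155 -0.155 -0.154 -0.154 -0.153 -0.153 -0.152 -0.152 -0.152 -0.151
 -0.151 -0.15  -0.15  -0.15  -0.149 -0.149 -0.148 -0.148 -0.148 -0.147
 -0.147 -0.147 -0.146 -0.146 -0.145 -0.145 -0.144 -0.141 -0.141 -0.14
 -0.14  -0.14  -0.14  -0.139 -0.139 -0.138 -0.138 -0.138 -0.137 -0.137]
0.1 [-0.155 -0.154 -0.154 -0.154 -0.153 -0.153 -0.153 -0.152 -0.152 -0.152
 -0.151 -0.151 -0.15  -0.15  -0.149 -0.149 -0.149 -0.148 -0.148 -0.147
 -0.147 -0.147 -0.146 -0.146 -0.145 -0.145 -0.141 -0.141 -0.141 -0.14
 -0.14  -0.14  -0.139 -0.139 -0.139 -0.138 -0.138 -0.138 -0.137 -0.137]
```

View pics/g.png

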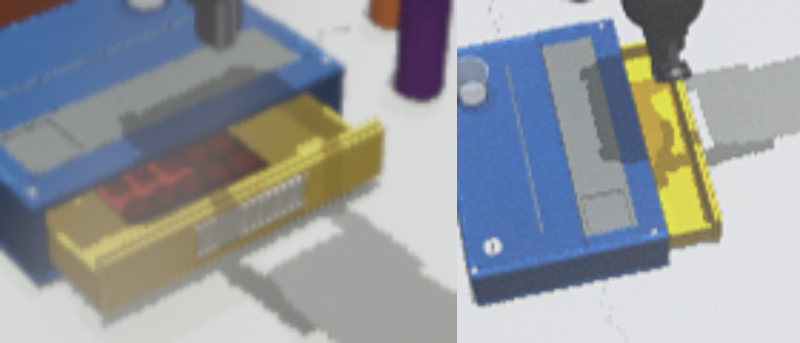

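The tray is about 52 mm out: the outer edge is at case x -0.155 and the inner side at -0.146. The fingers sit centred in the gap at -0.123. I descend to z ≈ 0.034, above the strip.

Call:
step_arm(plan=[{"x": 0, "y": 0, "z": 4, "turn": 0}, {"x": 0, "y": 0, "z": 7, "turn": 0}, {"x": 0, "y": 0, "z": 9, "turn": 0}, {"x": 0, "y": 0, "z": 10.5, "turn": 0}, {"x": 0, "y": 0, "z": 12, "turn": 0}, {"x": 0, "y": 0, "z": 12, "turn": 0}, {"x": 0, "y": 0, "z": 12, "turn": 0}])

```text
time: 6.15
tcp_pos: [0.546, -0.021, 0.0338]
eef_rot: [0.0, 0.998, -0.066, 0.001]
wrist_force: [-0.3, -0.4, 0.2]
gripper_width: -0.0003
finger_force: 0.0
```

Call:
step_arm(plan=[{"x": -0.5, "y": 0, "z": 0, "turn": 0}, {"x": -0.9, "y": 0, "z": 0, "turn": 0}, {"x": -1.2, "y": 0, "z": 0, "turn": 0}, {"x": -1.5, "y": 0, "z": 0, "turn": 0}, {"x": -2.0, "y": 0, "z": 0, "turn": 0}, {"x": -2.5, "y": 0, "z": 0, "turn": 0}, {"x": -3.0, "y": 0, "z": 0, "turn": 0}])

```text
time: 7.02
tcp_pos: [0.5157, -0.0171, 0.0335]
eef_rot: [0.0, 0.998, -0.066, 0.0]
wrist_force: [0.9, -0.9, 1.6]
gripper_width: -0.0
finger_force: 0.6
```

Call:
step_arm(plan=[{"x": -0.5, "y": 0, "z": 0, "turn": 0}, {"x": -1.0, "y": 0, "z": 0, "turn": 0}, {"x": -1.5, "y": 0, "z": 0, "turn": 0}, {"x": -2.0, "y": 0, "z": 0, "turn": 0}, {"x": -2.5, "y": 0, "z": 0, "turn": 0}, {"x": -3.0, "y": 0, "z": 0, "turn": 0}, {"x": -3.5, "y": 0, "z": 0, "turn": 0}, {"x": -4.0, "y": 0, "z": 0, "turn": 0}, {"x": -4.4, "y": 0, "z": 0, "turn": 0}, {"x": -4.7, "y": 0, "z": 0, "turn": 0}, {"x": -4.7, "y": 0, "z": 0, "turn": 0}])

```text
time: 8.4
tcp_pos: [0.4681, -0.0107, 0.033]
eef_rot: [-0.0, 0.998, -0.066, -0.001]
wrist_force: [-0.1, 0.4, -0.0]
gripper_width: -0.0003
finger_force: 0.0
```

```bash
python3 - <<'E'
from h import *
o=telemetry.get_obs();print(o['tcp_pos'],o['wrist_force'])
c=np.array([.6686,-.0375]);ex=np.array([.991,-.134]);ey=np.array([.134,.991])
a,p=snap('scene','i.png'); w,q=snap('side','j.png')
ys,xs=np.nonzero(cv2.inRange(cv2.cvtColor(w,cv2.COLOR_RGB2HSV),(20,80,60),(35,255,255))[160:290,200:380])
P=np.array([ray(q,u+200,v+160,.058)[:2]-c for u,v in zip(xs,ys)]);X=P@ex;Y=P@ey
for y in(-.07,.07,.1): print(y,np.sort(X[abs(Y-y)<.012])[:8].round(3))
A=cv2.resize(a[170:280,230:370],(600,450));B=cv2.resize(w[160:280,210:330],(450,450))
cv2.imwrite('pics/k.png',cv2.resize(np.hstack([A,B]),(800,343))[:,:,::-1])
E
```

```text
[ 0.46807381 -0.01069248  0.03300439] [-0.08612784  0.36926964 -0.04453834]
-0.07 [-0.182 -0.182 -0.181 -0.181 -0.181 -0.18  -0.179 -0.179]
0.07 [-0.219 -0.219 -0.218 -0.218 -0.218 -0.217 -0.217 -0.216]
0.1 [-0.219 -0.219 -0.219 -0.218 -0.218 -0.217 -0.217 -0.217]
```

View pics/k.png

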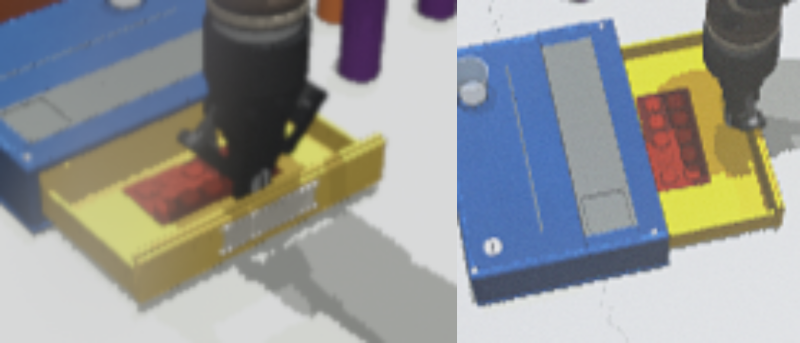

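The tray's outer edge is now at case x -0.219, so it stands about 116 mm out, and the strip lies flat in it. I back off from the front and rise clear.

Call:
step_arm(plan=[{"x": 0.7, "y": 0, "z": 0, "turn": 0}, {"x": 1.4, "y": 0, "z": 0, "turn": 0}, {"x": 1.4, "y": 0, "z": -2, "turn": 0}, {"x": 1.4, "y": 0, "z": -6, "turn": 0}, {"x": 1.4, "y": 0, "z": -11, "turn": 0}, {"x": 1.4, "y": 0, "z": -16, "turn": 0}, {"x": -2, "y": 3, "z": -20, "turn": 0}, {"x": -6, "y": 8, "z": -20, "turn": 0}, {"x": -6, "y": 8, "z": -20, "turn": 0}, {"x": -6, "y": 8, "z": -20, "turn": 0}, {"x": -6, "y": 8, "z": -20, "turn": 0}])

```text
time: 9.88
tcp_pos: [0.3999, -0.0817, 0.2332]
eef_rot: [-0.0, 0.998, -0.065, -0.0]
wrist_force: [-0.4, 0.4, 0.3]
gripper_width: 0.0002
finger_force: 0.0
```

```bash
python3 - <<'E'
from h import *
o=telemetry.get_obs();print(o['tcp_pos'],o['wrist_force'],o['time'])
c=np.array([.6686,-.0375]);ex=np.array([.991,-.134]);ey=np.array([.134,.991])
w,q=snap('side','l.png')
h=cv2.cvtColor(w,cv2.COLOR_RGB2HSV)
def f(m,z):
  m[:160]=0;m[290:]=0;m[:,:200]=0;m[:,380:]=0
  ys,xs=np.nonzero(m);P=np.array([ray(q,u,v,z)[:2]-c for u,v in zip(xs,ys)]);return P@ex,P@ey
X,Y=f(cv2.inRange(h,(20,80,60),(35,255,255)),.058)
for y in(-.07,0,.07): print(y,np.sort(X[abs(Y-y)<.012])[:6].round(3))
X,Y=f(cv2.inRange(h,(0,120,60),(8,255,255))|cv2.inRange(h,(172,120,60),(180,255,255)),.017)
print('strip',np.percentile(X,[1,99]),np.percentile(Y,[1,99]),len(X))
E
```

```text
[ 0.39986332 -0.08173167  0.23317652] [-0.36126247  0.44745546  0.28429629] 9.875
-0.07 [-0.218 -0.218 -0.218 -0.217 -0.217 -0.216]
0 [-0.219 -0.219 -0.218 -0.218 -0.218 -0.217]
0.07 [-0.219 -0.219 -0.218 -0.218 -0.218 -0.217]
strip [-0.15333204 -0.10466184] [-0.05411099  0.05591264] 381
```

```bash
python3 -c "
from cell import workorder
print(workorder.job_done())"
```

```text
the job is handed in; nothing more can be done
None
```

I found the catch in the leftmost panel section and pressed it. I then drew the tray out to about 116 mm by its inner side, with the strip lying at its centre, and handed the job in with the arm clear at about 10 s; no verdict came back.

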